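Shut the label cassette and lift it from its loading dock by its catches

ROBOT

A 7-joint arm with a two-finger parallel gripper is mounted at the origin on the work surface. World frame = base frame: x ahead of the robot, y to its left, z up, the work surface at z = 0. Lengths are in m, angles in rad, forces in N, time in s.
With the tool pointing down it reaches from about 0.425 to 0.875 m from the base axis. Payload 4.7 kg.
Tool frame: the origin (TCP) lies midway between the tips of the shut fingers; the grasp point (between the pads) lies 19 mm behind it; z points along the fingers, y is the line along which they close (so a half turn about z gives the same grasp; the last joint's range is limited). The gripper opens to 87 mm and grips with 3 to 60 N. Pads are 19 mm wide; open, the fingers measure 117 mm over their backs; the gripper's body (75 mm by 190 mm) begins 51 mm behind the grasp point.
Start: joints at [-1.277, 0.321, -0.07, 1.45, 0.023, 1.371, -0.057], TCP at [0.18, 0.625, 0.194] pointing down, gripper open.
Joint ranges: [-2.86, 2.86], [-0.3, 2.09], [-1.38, 1.24], [0.06, 2.45], [-1.56, 4.7], [0.09, 2.05], [-2.69, 2.69]. Speed limits (rad/s): [2.57, 2.57, 3.14, 3.14, 3.14, 3.14, 3.14].

INTERFACE

Orientations are given as a rotation vector (axis times angle).
In Python, from bench import ctrl gives the robot as it stands. The module is installed in compiled form; this text tells all that it offers.
- The arm moves only by the shell command python3 -m handwheel 'ROWS' [FORCE]. ROWS is JSON, a list of rows, each a list of 7 numbers: the finger opening in m, from 0 to 0.087, then the shift along the tool's x, y, z in m, then the turn, a rotation vector about the tool's x, y, z in degrees. A call has 1 to 12 rows; each row shifts and turns the commanded pose from where the row before left it, along the tool's axes as they then stand; what a row does not reach is not made up. A row lasts 1/8 s, in which the tool goes at most 62.5 mm and 10.7 degrees, less where a joint would pass 70% of its speed; a pose out of reach is approached as far as the arm can. A call is refused whole if a number of a shift passes 0.0625 or a number of a turn 10.7, either way. A call with a gripper value outside its range is refused whole. The fingers move at their own pace and stop on an object; FORCE is the grip in N (left out, the last holds). Time passes only in rows, so rows that do not move let the fingers close. It gives the time, the measured TCP pose, the force, the opening and the grip force at its end, in the units of the state.
- ctrl.get_state(): the state, without advancing time (a new reading comes with each control period).
- ctrl.get_image(name): name is "scene" or "side" or "wrist"; returns (picture, depth): 420x560x3 uint8, blue, green, red; 420x560 float32, m along the optical axis (not along the pixel's ray), 0 where there is no reading.
- ctrl.camera_info(name): a dict with "intrinsics" (3x3 intrinsics, pixels), "R" (3x3) and "t" (3): a world point X has camera coordinates R X + t. Camera axes: x right, y down, z forward; pixel columns grow to the right and rows downward; lengths in m; the calibration is good to about 2 mm. A picture is of the moment at which its call begins: read the wrist's pose just before it. camera_info takes no time and is no camera call; for the wrist camera it gives the pose at the moment of the call.
- ctrl.close_job(): hands the job in; it is judged then, once.
The state is a dict: "time": time; "joint_positions": joint angles; "qd": joint speeds; "joint_torque": joint torques, N m; "position": TCP position; "tool_rot": TCP orientation; "ft_force": force on the tool from outside, world axes, zero at the start; "torque": the same for the moment, N m; "grip_width": opening from 0.0 (shut) to 1.0 (fully open); "grip_force": force on a finger pad.
Only numpy, scipy, OpenCV 4.12 (cv2) and the standard library are available. Lean on these libraries where they do the work, as an engineer would, in place of code of your own. Each camera call takes 0.05 s, during which the arm holds its last target. There are 200 camera calls.

TASK

The label cassette in the loading dock has just been filled: swing its lid fully shut, then pinch the two spring catches on its sides together, lift the cassette straight out of the dock, and finish while still holding it, level and still, with its underside at least 10 cm above the table, both catches fully squeezed in and the lid shut. Touching it down or letting go is not part of the job; do not disturb the bottles and other things on the table.

Things in the scene. Friction and masses are not known exactly. Their poses are not given: they have to be found in the camera images.
- cassette: the label cassette: upright grey plastic box 96 (own x) x 40 (own y) x 72 mm tall without lid, full of white cards, 0.25 to 0.5 kg, balanced at its middle. Origin: centre of its underside. Own x runs lengthwise to the lid's hinge, z up; catches on its +y and -y sides. Starts seated in the dock, underside 6 mm above the table, with about 1.5 mm play all round
- dock: aluminium loading dock holding the cassette, fixed to the table, 116 (x) x 92 (y) x 31 mm tall, axes as the seated cassette; origin: centre of its underside. Its long side walls (outer faces 86 mm apart, tops 31 mm above the table) have inward lips over the teeth of the catches, so the cassette lifts only with both catches pressed in
- lid (a joint): angle of the lid in rad: 0 fully shut, flat on the cassette; about 1.5 to 1.95 at the start, standing up or leaning back past upright (pi/2 is upright; stop at 2.0). A stiff hinge: it stays where it is left and has to be pushed all the way down; about 0.5 N at its free end
- lid_hinge (a point): hinge line of the lid, at the cassette's own +x end: 48 mm from its centre and 72 mm above its underside; the hinge line runs along the cassette's own y
- lid_tip (a point): middle of the lid's free edge on its outer face. The lid is 96 mm long from the hinge, 42 mm wide and 4 mm thick, grey, with a thumb tab that adds 9 mm in length; shut, its top lies 76 mm above the cassette's underside
- catch_left (a joint): travel in m of the catch on the own +y side: 0 out (locked), 0.007 fully pressed in; springs back; 2 N to start, 5.5 N fully in. Its tooth clears the dock's lip at 4 mm, up to 5.5 mm if the cassette sits off-centre
- catch_right (a joint): the same for the catch on the own -y side
- catch_left_pad (a point): centre of the outer face of the left catch's black ribbed pad, 26 mm long (x), 28 mm tall; 54 mm above the cassette's underside, 33 mm from its middle when out, 26 mm pressed in. The two pads lie 66 mm apart out, 52 mm in. A grip of 25 to 30 N presses both fully in and carries the cassette. Beside the pads it is free down to the dock's walls
- catch_right_pad (a point): the same for the right catch
- spare_dock: an identical but empty dock, fixed to the table, not to be used; origin at the centre of its underside
- bottle_a: filled dark bottle with red cap, 64 mm diameter, 280 mm tall; a bystander; origin at the centre of its underside
- bottle_b: filled dark bottle with red cap, 64 mm diameter, 280 mm tall; a bystander; origin at the centre of its underside
- bottle_c: smaller filled dark bottle with red cap, 64 mm diameter, 200 mm tall; a bystander; origin at the centre of its underside
- tape_roll: roll of clear tape lying flat, 68 mm diameter, 24 mm tall; a bystander; origin at the centre of its underside
- glue_brush: brush lying on the table, about 200 mm long; a bystander
- glue_jar: low jar with white lid, 68 mm diameter, 75 mm tall; a bystander; origin at the centre of its underside
- card_stack: stack of label cards, 90 x 70 x 30 mm; a bystander; origin at the centre of its underside
There are look-alikes about, which are no part of the job. Leave any green or yellow look-alike of the cassette alone.

How it is judged:
On the way, in this order (a step that is already met when the one before it is completed fails the run):
1. the lid is shut while the cassette sits in the dock (value of joint lid below 0.06 rad and z of cassette in the frame of dock below 0.015 m), for 0.1 s.
2. both catches are pinched in while the cassette is still in the dock, lid shut (all of step 1 and value of joint each of catch_left, catch_right above 0.0045 m), for 0.05 s.
At the end, for the whole second after the job is handed in: The cassette's underside is more than 90 mm above the table, level within 0.2 rad, still (under 30 mm/s), carried by the fingers alone, both catches pressed in more than 4.5 mm and the lid within 0.06 rad of shut (height (world z) of cassette above 0.09 m and value of joint lid below 0.06 rad and value of joint each of catch_left, catch_right above 0.0045 m and contact force between the fingers and cassette above 2 N and angle between cassette's own z axis and vertical below 0.2 rad and linear speed of cassette below 0.03 m/s and contact force between cassette and dock below 0.05 N and contact force between cassette and spare_dock below 0.05 N and contact force between cassette and bottle_a below 0.05 N and contact force between cassette and bottle_b below 0.05 N and contact force between cassette and bottle_c below 0.05 N and contact force between cassette and tape_roll below 0.05 N and contact force between cassette and glue_brush below 0.05 N and contact force between cassette and glue_jar below 0.05 N and contact force between cassette and card_stack below 0.05 N); the arm keeps its last pose, push and grip.
It fails at once if a bystander is moved by more than 30 mm or tipped (distance of any of bottle_a, bottle_b, bottle_c, tape_roll, glue_brush, glue_jar, card_stack from where it was at the start of the episode above 0.03 m).
It also fails if it takes over 53 s, if anything falls off the work surface, if the arm or the gripper's body presses on something with over 40 N, if the wrist force passes 120 N, or if a joint passes its speed limit or range.

## Working session

There is one attempt and no reset: what is moved stays moved. The work goes in short steps, Python scripts to look and compute and a shell command to move; the robot and the scene stay as the last step left them, time stands still between calls to the robot, and variables do not carry over. Pictures are saved under pics/ and viewed, at most 10 in all, crops included, and the job is handed in when it is done.

```bash
mkdir -p pics; cat > h.py <<'E'
import numpy as np,cv2
from bench import ctrl
from scipy.spatial.transform import Rotation as Ro
def grab(n):
    c=ctrl.camera_info(n); im,d=ctrl.get_image(n); np.savez(''+n+'.npz',im=im,d=d,K=c['intrinsics'],R=c['R'],t=c['t']); return im,d
def cloud(n):
    z=np.load(''+n+'.npz'); d=z['d']; v,u=np.indices(d.shape)
    p=np.stack([u,v,np.ones_like(u)],-1)@np.linalg.inv(z['K']).T*d[...,None]
    return z['im'],d,(p-z['t'])@z['R']
E
python3 - <<'E'
from h import *
for n in('scene','side'):
    im,d=grab(n); cv2.imwrite(f'pics/{n}0.png',im); c=ctrl.camera_info(n); print(n,-np.array(c['R']).T@c['t'])
s=ctrl.get_state(); print(s['position'],s['tool_rot'],s['ft_force'],Ro.from_rotvec(s['tool_rot']).as_matrix().round(3))
E
```

```text
scene [1.44115469 0.05132696 0.88486884]
side [ 0.02866877 -0.70365609  0.58806747]
[0.179411   0.62416664 0.19285418] [-4.38037376e-01 -3.11076936e+00  2.74648761e-03] [-0.10240561  0.20885325  0.2194073 ] [[-0.961  0.276 -0.   ]
 [ 0.276  0.961 -0.002]
 [-0.    -0.002 -1.   ]]
```

View pics/scene0.png

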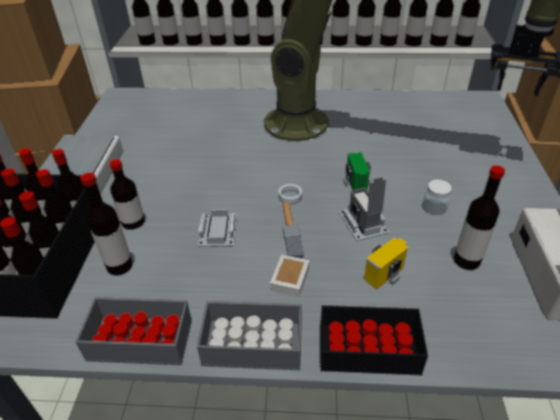

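View pics/side0.png

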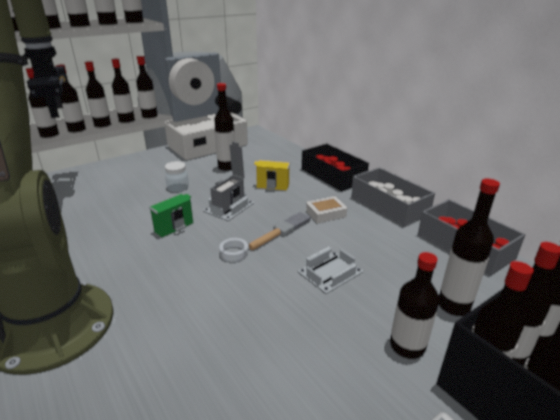

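The scene picture shows the grey cassette in its dock with the lid up at (367,208), and the side picture shows it at (228,192). Possible mix-ups in the scene view are the green look-alike (358,170), the yellow look-alike (386,263) and the empty spare dock (217,229). I choose the grey one with the raised lid. Next is one close crop of it, plus point-cloud measurements.

```bash
python3 - <<'E'
from h import *
a=cv2.imread('pics/scene0.png')[160:250,320:420]; b=cv2.imread('pics/side0.png')[135:225,190:290]
cv2.imwrite('pics/crop.png',np.hstack([cv2.resize(x,(400,360),interpolation=cv2.INTER_CUBIC) for x in(a,b)]))
P=[]
for n,(r0,r1,c0,c1) in dict(scene=(165,245,335,400),side=(135,222,198,260)).items():
    im,d,p=cloud(n); print(n,p[208,367] if n=='scene' else p[195,228], 'table z',np.median(p[...,2][(abs(p[...,2])<.02)]))
    q=p[r0:r1,c0:c1][d[r0:r1,c0:c1]>0]; col=im[r0:r1,c0:c1][d[r0:r1,c0:c1]>0].astype(int)
    m=(col.max(1)-col.min(1)<40); q=q[m]; P.append(q)
    print('pts',len(q))
    for lo,hi in((.012,.04),(.04,.07),(.07,.085),(.09,.12),(.12,.15),(.15,.2)):
        s=q[(q[:,2]>lo)&(q[:,2]<hi)&(q[:,0]<.85)]
        if len(s)>3:
            rr=cv2.minAreaRect((s[:,:2]*1000).astype(np.float32)); print(lo,hi,len(s),s.mean(0).round(4),np.round(rr[0]),np.round(rr[1]),round(rr[2],1))
im,d,p=cloud('scene')
for n,(u,v) in dict(green=(358,165),yellow=(386,255),jar=(438,190),bottle=(480,220),cap=(496,176)).items(): print(n,p[v,u].round(3))
E
```

```text
scene [0.54704512 0.19431003 0.0977707 ] table z 0.0003530549223626822
pts 4727
0.012 0.04 567 [0.492  0.186  0.0254] [435. 189.] [240. 102.] 6.9
0.04 0.07 518 [0.4779 0.1885 0.0589] [429. 193.] [240.  69.] 2.6
0.07 0.085 215 [0.4996 0.189  0.0761] [461. 192.] [181.  67.] 6.1
0.09 0.12 156 [0.5413 0.2132 0.1056] [541. 214.] [10. 42.] 19.8
0.12 0.15 156 [0.5395 0.2123 0.1354] [539. 213.] [ 8. 43.] 22.2
0.15 0.2 177 [0.5376 0.212  0.1663] [538. 213.] [ 9. 44.] 21.2
side [0.48294091 0.16732339 0.0545298 ] table z -0.001939902310857174
pts 5267
0.012 0.04 758 [0.5568 0.3162 0.0256] [588. 377.] [527. 183.] 62.8
0.04 0.07 752 [0.5389 0.3006 0.0567] [589. 374.] [509. 177.] 63.5
0.07 0.085 318 [0.532  0.2758 0.075 ] [560. 354.] [444. 100.] 68.8
0.09 0.12 282 [0.5809 0.3279 0.1057] [570. 317.] [252.  63.] 65.7
0.12 0.15 150 [0.5506 0.2464 0.1331] [578. 308.] [250.  45.] 72.7
0.15 0.2 118 [0.5359 0.2085 0.1646] [535. 209.] [ 6. 43.] 21.2
green [0.346 0.187 0.079]
yellow [0.681 0.229 0.076]
jar [0.446 0.388 0.076]
bottle [0.651 0.423 0.162]
cap [0.634 0.433 0.269]
```

View pics/crop.png

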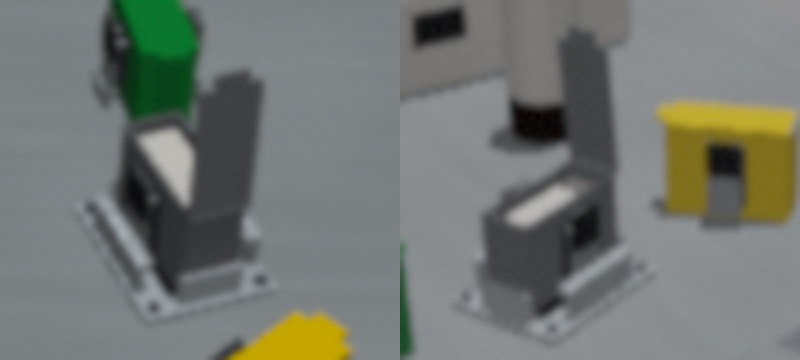

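The crop confirms the choice: grey body, white cards, black pad, lid upright on the hinge end (nearer the scene camera), seated in the dock. Now the refined pose fit and the bystander positions.

```bash
cat > fit.py <<'E'
from h import *
hr=np.array([.541,.213])
for n in('scene','side'):
    im,d,p=cloud(n); ok=(d>0)&(np.linalg.norm(p[...,:2]-[.497,.195],axis=-1)<.085)
    sat=im.max(-1).astype(int)-im.min(-1); ok&=sat<40
    L=p[ok&(p[...,2]>.1)&(p[...,2]<.178)]; c=L.mean(0); nn=np.linalg.svd(L-c)[2][2]; nn*=np.sign(nn[0])
    print(n,'lid c',c.round(4),'n',nn.round(3),'yaw',np.degrees(np.arctan2(nn[1],nn[0])).round(1),'zmax',p[ok][:,2].max().round(3))
    for lo,hi in((.02,.034),(.045,.06),(.06,.071),(.071,.088)):
        s=p[ok&(p[...,2]>lo)&(p[...,2]<hi)]; rr=cv2.minAreaRect((s[:,:2]*1000).astype(np.float32)); print(lo,len(s),np.round(rr[0]),np.round(rr[1]),round(rr[2],1))
    w=p[ok&(im.min(-1)>140)&(p[...,2]>.05)]; rr=cv2.minAreaRect((w[:,:2]*1000).astype(np.float32)); print('cards',len(w),w.mean(0).round(4),np.round(rr[0]),np.round(rr[1]),round(rr[2],1))
E
python3 fit.py
```

```text
scene lid c [0.5391 0.2125 0.1394] n [0.929 0.364 0.062] yaw 21.4 zmax 0.185
0.02 287 [509. 188.] [110.  78.] 65.2
0.045 141 [505. 182.] [106.  38.] 42.4
0.06 269 [498. 189.] [99. 55.] 21.7
0.071 203 [499. 190.] [107.  55.] 21.9
cards 125 [0.4792 0.1908 0.0673] [485. 192.] [65. 26.] 10.7
side lid c [0.5375 0.2088 0.1389] n [0.933 0.355 0.064] yaw 20.9 zmax 0.182
0.02 256 [489. 175.] [ 72. 107.] 73.6
0.045 163 [495. 175.] [ 37. 103.] 89.7
0.06 289 [495. 192.] [98. 69.] 21.4
0.071 200 [497. 193.] [103.  66.] 25.4
cards 72 [0.4933 0.2018 0.0643] [496. 202.] [62. 21.] 20.9
```

```bash
python3 -m handwheel '[[0,0,0,-0.01,0,0,-9.3],[0,0,0,-0.01,0,0,-9.3],[0,0,0,-0.01,0,0,-9.3],[0,0,0,-0.01,0,0,-9.3],[0,-0.0246,-0.0517,0,0,0,0],[0,-0.0246,-0.0517,0,0,0,0],[0,-0.0246,-0.0517,0,0,0,0],[0,-0.0246,-0.0517,0,0,0,0],[0,-0.0246,-0.0517,0,0,0,0],[0,-0.0246,-0.0517,0,0,0,0],[0,-0.0246,-0.0517,0,0,0,0],[0,0,0,0,0,0,0]]'
cat > own.py <<'E'
from h import *
C=np.array([.495,.192]);th=np.radians(21.2);u=np.array([np.cos(th),np.sin(th)]);v=np.array([-u[1],u[0]])
s=ctrl.get_state();p=s['position'];R=Ro.from_rotvec(s['tool_rot']).as_matrix()
print('t',s['time'],'own',((p[:2]-C)@u).round(4),((p[:2]-C)@v).round(4),'z',round(p[2],4),'yaw',np.degrees(np.arctan2(-R[0,1],R[1,1])).round(2),'tilt',R[:,2].round(3),'F',np.round(s['ft_force'],1),'grip',s['grip_width'],s['grip_force'])
E
python3 own.py
```

```text
time: 1.6
position: [0.4752, 0.3435, 0.2334]
tool_rot: [-0.561, 3.09, -0.005]
ft_force: [0.2, -0.1, 0.6]
grip_width: 0.006
grip_force: 0.0
t 1.6 own 0.0363 0.1485 z 0.2334 yaw 20.57 tilt [ 0.001 -0.003 -1.   ] F [ 0.2 -0.1  0.6] grip 0.006151518721420364 0.0
```

```bash
python3 -m handwheel '[[0,-0.024,-0.0495,0,0,0,-0.6],[0,-0.024,-0.0495,0,0,0,0],[0,-0.024,-0.0495,0,0,0,0],[0,0,0,0.035,0,0,0],[0,0,0,0.035,0,0,0],[0,0,0,0.033,0,0,0],[0,0,0,0,0,0,0]]' >/dev/null
python3 own.py; python3 - <<'E'
from h import *
im,d=grab('wrist'); cv2.imwrite('pics/w1.png',im)
E
```

```text
t 2.475 own 0.1046 0.0089 z 0.1275 yaw 21.85 tilt [-0.007 -0.002 -1.   ] F [-0.9  0.7  1.1] grip 0.00406201177167538 0.0
```

View pics/w1.png

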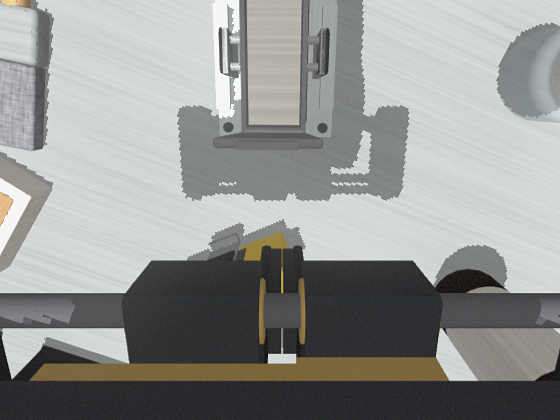

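The wrist picture shows the cassette from above: pads at (234,52) and (319,52), white cards between them, the lid edge-on at row 142 (columns 214–323), and the shut fingers at (282,340) beyond it. Measuring its pose from this closer view.

```bash
python3 - <<'E'
from h import *
from own import C,u,v
im,d,p=cloud('wrist'); f=lambda q:np.c_[(q[:,:2]-C)@u,(q[:,:2]-C)@v,q[:,2]].round(4)
for a in((142,268),(142,220),(142,318)): print(a,f(p[a][None]))
for r in(15,35,52,70,90):
    row=p[r,200:360]; q=f(row); ok=(d[r,200:360]>0)&(q[:,2]>.045); print(r,'y range z>.045',q[ok][:,1].min(),q[ok][:,1].max(),'x',q[ok][:,0].mean().round(4))
m=(im.max(-1).astype(int)-im.min(-1)<40); l=p[(p[...,2]>.165)&(p[...,2]<.19)&(d>0)&(np.indices(d.shape)[0]<200)]; q=f(l); print('lid top',len(q),q.min(0),q.max(0))
s=p[(p[...,2]>.055)&(p[...,2]<.09)&(d>0)&(np.indices(d.shape)[0]<200)]; q=f(s); s=s[(abs(q[:,0])<.06)&(abs(q[:,1])<.05)]; rr=cv2.minAreaRect((s[:,:2]*1000).astype(np.float32)); print(rr,f(s).min(0),f(s).max(0))
def edge(side):
    P=[]
    for r in range(0,110):
        q=f(p[r,200:360]); ok=(d[r,200:360]>0)&(q[:,2]>.069)&(q[:,2]<.09)
        if ok.sum()>5: P.append(q[ok][np.argmin(side*q[ok][:,1])])
    P=np.array(P); print(side,len(P),np.degrees(np.polyfit(P[:,0],P[:,1],1)[0]),np.median(P,0))
edge(1);edge(-1)
E
```

```text
t 2.525 own 0.1064 0.0087 z 0.1299 yaw 21.84 tilt [-0.003 -0.001 -1.   ] F [-0.2 -0.   0.9] grip 0.009363541273602156 0.0
(142, 268) [[0.0433 0.0031 0.1837]]
(142, 220) [[ 0.0445 -0.0154  0.1751]]
(142, 318) [[0.0441 0.0219 0.1746]]
15 y range z>.045 -0.0173 0.0221 x -0.0199
35 y range z>.045 -0.0311 0.0363 x -0.0088
52 y range z>.045 -0.0303 0.0362 x 0.0009
70 y range z>.045 -0.0299 0.0356 x 0.0113
90 y range z>.045 -0.0168 0.0221 x 0.0232
lid top 1346 [ 0.0424 -0.0185  0.165 ] [0.0466 0.0236 0.1859]
((502.82421875, 197.8036346435547), (77.67727661132812, 67.8278579711914), 21.298606872558594) [-0.0294 -0.0314  0.0552] [0.0483 0.0365 0.0899]
1 110 3.493464914503613 [ 0.003  -0.0173  0.0782]
-1 110 -3.030255449320915 [0.002   0.0226  0.07795]
```

```bash
sed -i 's/\.495,\.192/.4949,.1949/' own.py; python3 -m handwheel '[[0,0.0208,-0.006,0,0,0,0.6],[0,0.0208,0,0,0,0,0],[0,0.0208,0,0,0,0,0],[0,0.0208,0,0,0,0,0],[0,0.0208,0,0,0,0,0],[0,0.0208,0,0,0,0,0],[0,0,0,0,0,0,0]]' >/dev/null
python3 own.py; python3 -m handwheel '[[0,0,0,0.01,0,0,0],[0,0,0,0.01,0,0,0],[0,0,0,0.01,0,0,0],[0,0,0,0.008,0,0,0],[0,0,0,0.004,0,0,0],[0,0,0,0,0,0,0]]' >/dev/null; python3 own.py
```

```text
t 3.4 own -0.0178 -0.0009 z 0.1331 yaw 21.2 tilt [ 0.003  0.002 -1.   ] F [ 0.6  0.3 -0.1] grip 0.0051849577449634265 0.061440471436071675
t 4.15 own -0.0185 -0.0014 z 0.0885 yaw 21.17 tilt [-0. -0. -1.] F [-0.  -0.  -0.3] grip 0.0007884489122819287 0.0
```

```bash
python3 -m handwheel '[[0,0,0,0.003,0,0,0],[0,0,0,0.002,0,0,0],[0,0,0,0,0,0,0]]' >/dev/null; python3 own.py;  python3 -m handwheel '[[0,0,0,0.002,0,0,0],[0,0,0,0,0,0,0]]' >/dev/null; python3 own.py
```

```text
t 4.525 own -0.0184 -0.0014 z 0.0838 yaw 21.17 tilt [ 0.  0. -1.] F [ 0.1 -0.5 -0.1] grip 0.005038164769719164 0.01229948946274817
t 4.775 own -0.0184 -0.0014 z 0.0818 yaw 21.17 tilt [-0.  0. -1.] F [0.9 0.2 0.6] grip 0.007314942793860616 0.03552226280589821
```

```bash
for i in 1; do python3 -m handwheel '[[0,0,0,0.001,0,0,0],[0,0,0,0,0,0,0]]' >/dev/null; python3 own.py; python3 -m handwheel '[[0,0,0,0.001,0,0,0],[0,0,0,0,0,0,0]]' >/dev/null; python3 own.py; done; python3 -c "
from h import *
grab('scene');im,d,p=cloud('scene');cv2.imwrite('pics/s2.png',cv2.resize(im[130:270,270:450],(720,560)))"
```

```text
t 5.025 own -0.0184 -0.0014 z 0.0808 yaw 21.17 tilt [ 0.  0. -1.] F [ 0.4 -0.1  1.1] grip 0.0035880818284691274 0.055634411473874934
t 5.275 own -0.0184 -0.0014 z 0.0798 yaw 21.17 tilt [-0.  0. -1.] F [-0.4 -0.9 -0.6] grip 0.005687493442256505 0.0568716591806151
```

View pics/s2.png

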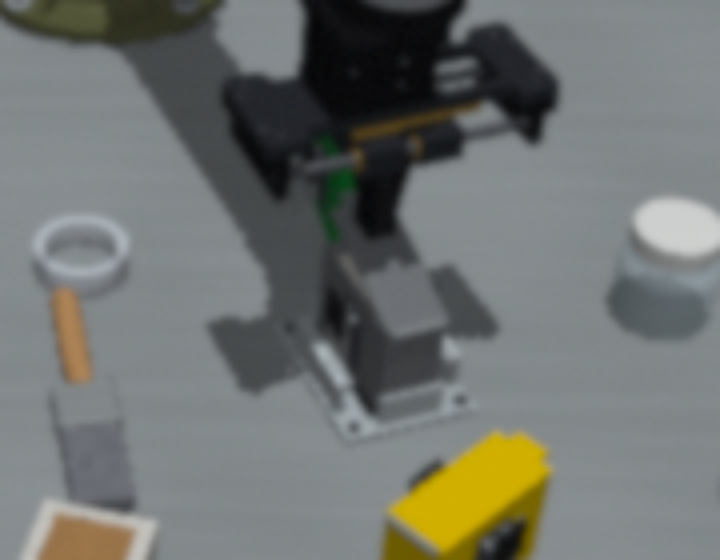

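The picture shows the lid almost shut under the fingers, at crop (375,260), with only a sliver of white still visible at (348,265). There is no contact force yet, so I press on.

```bash
python3 -m handwheel '[[0,0,0,0.001,0,0,0],[0,0,0,0,0,0,0]]' | grep -E 'pos|ft'; python3 -m handwheel '[[0,0,0,0.001,0,0,0],[0,0,0,0,0,0,0]]'| grep -E 'pos|ft'; python3 -c "
from h import *
from own import C,u,v
grab('scene');im,d,p=cloud('scene');q=p[(d>0)];a=np.c_[(q[:,:2]-C)@u,(q[:,:2]-C)@v,q[:,2]]
for x in np.arange(-.06,.055,.01):
    s=a[(abs(a[:,0]-x)<.005)&(abs(a[:,1])<.012)&(a[:,2]<.12)&(a[:,2]>.06)]
    if len(s): print(x.round(3),len(s),np.median(s[:,2]).round(4))"
```

```text
position: [0.4782, 0.187, 0.0788]
ft_force: [-0.3, 0.0, -0.4]
position: [0.4782, 0.1869, 0.0778]
ft_force: [0.6, 0.0, 0.3]
t 5.825 own -0.0184 -0.0014 z 0.0778 yaw 21.17 tilt [-0. -0. -1.] F [0.6 0.  0.3] grip 0.007685924255041712 0.05250432986940723
-0.05 17 0.111
-0.04 21 0.1086
-0.03 12 0.1051
-0.02 21 0.1052
-0.01 66 0.1047
0.0 37 0.0965
0.01 25 0.0943
0.02 33 0.0913
0.03 31 0.0872
0.04 38 0.085
0.05 68 0.0741
```

The lid height still rises away from the hinge, so I check from the side.

```bash
python3 -c "
from h import *
grab('side');im,d,p=cloud('side')
grab('wrist');w=cloud('wrist')[0]
cv2.imwrite('pics/s3.png',np.hstack([cv2.resize(im[140:230,190:270],(400,450),interpolation=2),cv2.resize(w[:,80:480],(400,450))]))"
```

```text
(no output)
```

View pics/s3.png

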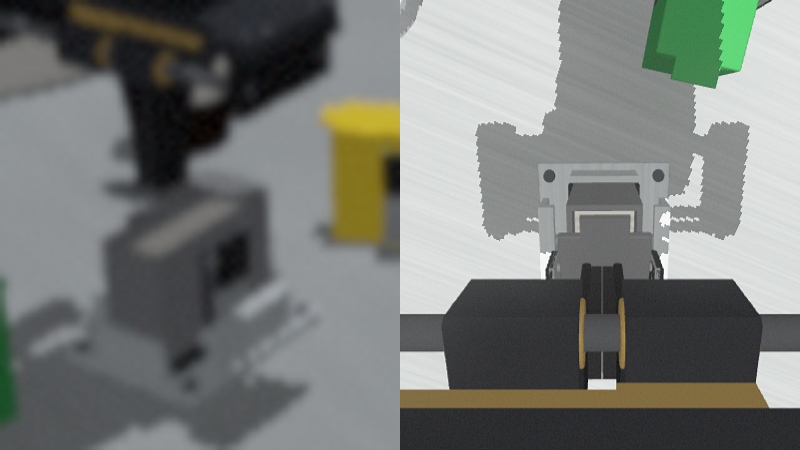

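The side crop shows the lid still open by a small angle under the fingers, with its tip at (110,188) and the rim below it. The wrist crop shows the tab beyond the fingers at (605,240). I measure the lid in the wrist depth.

```bash
python3 -c "
from h import *
from own import C,u,v
for n in('wrist','side'):
    im,d,p=cloud(n);q=p[(d>0)];a=np.c_[(q[:,:2]-C)@u,(q[:,:2]-C)@v,q[:,2]]
    for x in np.arange(-.07,.06,.01):
        s=a[(abs(a[:,0]-x)<.005)&(abs(a[:,1])<.022)&(a[:,2]<.13)&(a[:,2]>.05)]
        if len(s): print(n,x.round(3),len(s),np.percentile(s[:,2],[10,50,90]).round(4))"
```

```text
t 5.975 own -0.0183 -0.0014 z 0.0779 yaw 21.17 tilt [ 0.  0. -1.] F [-0.6 -0.8 -0.8] grip 0.0028772194492966596 0.015137336176849203
wrist -0.05 2173 [0.0583 0.079  0.1134]
wrist -0.04 2305 [0.0684 0.1096 0.1113]
wrist -0.03 2280 [0.1059 0.1081 0.1241]
wrist -0.02 331 [0.1042 0.1051 0.1134]
wrist -0.01 18 [0.1157 0.1166 0.1171]
wrist 0.03 22 [0.0874 0.0883 0.0895]
wrist 0.04 25 [0.0841 0.0854 0.0867]
wrist 0.05 60 [0.082  0.0829 0.0835]
side -0.05 105 [0.0539 0.0667 0.1085]
side -0.04 53 [0.0556 0.0747 0.1073]
side -0.03 96 [0.0641 0.1065 0.1258]
side -0.02 77 [0.0635 0.076  0.1217]
side -0.01 68 [0.0619 0.0724 0.1201]
side 0.0 41 [0.0638 0.0702 0.0938]
side 0.01 34 [0.0639 0.0681 0.0915]
side 0.02 29 [0.0635 0.0676 0.0884]
side 0.03 43 [0.0629 0.0692 0.086 ]
side 0.04 41 [0.0563 0.0653 0.0821]
side 0.05 18 [0.0618 0.0715 0.0802]
```

```bash
python3 -c "
from h import *
from own import C,u,v
for n in('scene','side'):
    im,d,p=cloud(n);m=(d>0)&(im.max(-1)<45)&(np.linalg.norm(p[...,:2]-C+.0184*u,axis=-1)<.035)&(p[...,2]>.085)&(p[...,2]<.17);q=p[m];a=np.c_[(q[:,:2]-C)@u,(q[:,:2]-C)@v,q[:,2]]
    for z in np.arange(.09,.17,.01):
        s=a[abs(a[:,2]-z)<.005]
        if len(s): print(n,z.round(3),len(s),s.min(0).round(3),s.max(0).round(3))
print(ctrl.get_state()['joint_positions'])"
```

```text
t 5.975 own -0.0183 -0.0014 z 0.0779 yaw 21.17 tilt [ 0.  0. -1.] F [-0.6 -0.8 -0.8] grip 0.0028772194492966596 0.015137336176849203
scene 0.1 1 [-0.012 -0.002  0.103] [-0.012 -0.002  0.103]
scene 0.11 31 [-0.036 -0.01   0.105] [-0.005  0.009  0.115]
scene 0.12 32 [-0.026 -0.011  0.116] [-0.002  0.009  0.125]
scene 0.13 23 [-0.025 -0.011  0.126] [-0.005  0.007  0.135]
scene 0.14 37 [-0.028 -0.013  0.135] [-0.005  0.009  0.145]
scene 0.15 31 [-0.019 -0.015  0.146] [-0.004  0.011  0.155]
scene 0.16 12 [-0.01  -0.014  0.155] [-0.003  0.015  0.164]
scene 0.17 1 [-0.006  0.01   0.168] [-0.006  0.01   0.168]
side 0.11 29 [-0.03  -0.014  0.107] [-0.011  0.006  0.115]
side 0.12 31 [-0.03  -0.014  0.116] [-0.006  0.004  0.125]
side 0.13 35 [-0.03  -0.015  0.125] [-0.007  0.005  0.135]
side 0.14 37 [-0.031 -0.017  0.135] [-0.008  0.005  0.144]
side 0.15 42 [-0.03  -0.019  0.145] [-0.01   0.007  0.155]
side 0.16 30 [-0.03  -0.021  0.155] [-0.011  0.009  0.165]
side 0.17 4 [-0.031 -0.026  0.165] [-0.028 -0.018  0.17 ]
[-0.59808249  0.12231463  0.18548825  1.93474257 -0.02547595  1.08665796
  1.53816466]
```

The visible fingertips end at about z 0.105, resting on the lid. That is about 26 mm above the reported TCP height, and both cameras agree, while x and y match. So I servo by vision and force, and carry on pressing down.

```bash
python3 -m handwheel '[[0,0,0,0.006,0,0,0],[0,0,0,0.006,0,0,0],[0,0,0,0.006,0,0,0],[0,0,0,0.002,0,0,0],[0,0,0,0,0,0,0]]' | grep -E 'pos|ft'; python3 -m handwheel '[[0,0,0,0.001,0,0,0],[0,0,0,0,0,0,0]]'| grep -E 'pos|ft';python3 -m handwheel '[[0,0,0,0.001,0,0,0],[0,0,0,0,0,0,0]]'| grep -E 'pos|ft'
```

```text
position: [0.4782, 0.1869, 0.0576]
ft_force: [0.1, 0.5, 0.9]
position: [0.4784, 0.187, 0.057]
ft_force: [0.0, -0.6, -0.3]
position: [0.4783, 0.187, 0.0559]
ft_force: [0.9, 0.3, 0.7]
```

```bash
python3 -m handwheel '[[0,0,0,0.001,0,0,0],[0,0,0,0,0,0,0]]' | grep -E 'pos|ft'; python3 -m handwheel '[[0,0,0,0.0008,0,0,0],[0,0,0,0,0,0,0]]'| grep -E 'pos|ft'; cat > lid.py <<'E'
from h import *
from own import C,u,v
grab('wrist')
im,d,p=cloud('wrist');q=p[(d>0)];a=np.c_[(q[:,:2]-C)@u,(q[:,:2]-C)@v,q[:,2]]
for x in np.arange(-.06,.06,.01):
    s=a[(abs(a[:,0]-x)<.005)&(abs(a[:,1])<.018)&(a[:,2]<.13)&(a[:,2]>.05)]
    if len(s): print(x.round(3),len(s),np.percentile(s[:,2],[10,50,90]).round(4))
E
python3 lid.py
```

```text
position: [0.4782, 0.1869, 0.0548]
ft_force: [0.2, 0.2, 0.3]
position: [0.4783, 0.187, 0.054]
ft_force: [0.1, -0.3, -0.1]
t 7.6 own -0.0184 -0.0014 z 0.054 yaw 21.17 tilt [-0.  0. -1.] F [ 0.1 -0.3 -0.1] grip 0.00031354897306122467 0.0
-0.06 372 [0.0808 0.083  0.0838]
-0.05 1716 [0.0673 0.0829 0.0838]
-0.04 1639 [0.0823 0.0831 0.0839]
-0.03 2877 [0.0826 0.0887 0.1176]
-0.02 225 [0.0824 0.0833 0.0908]
-0.01 19 [0.0916 0.0924 0.0931]
0.01 4 [0.0828 0.0832 0.0836]
0.02 33 [0.0822 0.0829 0.0835]
0.03 271 [0.0822 0.0829 0.0836]
0.04 23 [0.0819 0.0824 0.0829]
```

```bash
python3 -m handwheel '[[0,0,0,0.001,0,0,0],[0,0,0,0,0,0,0]]' | grep -E 'pos|ft'; python3 -m handwheel '[[0,0,0,0.001,0,0,0],[0,0,0,0,0,0,0]]'| grep -E 'pos|ft'
```

```text
position: [0.4784, 0.187, 0.0536]
ft_force: [-1.4, -1.0, 4.6]
position: [0.4784, 0.1871, 0.0535]
ft_force: [-4.2, -1.7, 9.8]
```

The lid is firmly shut: 9.8 N of contact, top flat at z 0.083. The fingertips are therefore at reported z + 0.0285. Next I rise, centre over the cassette, open, and check the fingers.

```bash
python3 -m handwheel '[[0,0,0,-0.004,0,0,0],[0,0,0,-0.018,0,0,0],[0,0,0,-0.02,0,0,0],[0.087,-0.009,0.0007,-0.02,0,0,0],[0.087,-0.0094,0.0007,0,0,0,0],[0.087,0,0,0,0,0,0],[0.087,0,0,0,0,0,0],[0.087,0,0,0,0,0,0]]' >/dev/null; python3 lid.py; python3 - <<'E'
from h import *
from own import C,u,v
for n in('scene','side','wrist'):
    im,d=grab(n); im,d,p=cloud(n)
    m=(d>0)&(np.linalg.norm(p[...,:2]-C,axis=-1)<.07)&(p[...,2]>.09)&(p[...,2]<.25)&((im.max(-1)<60)|(n=='wrist'));q=p[m];a=np.c_[(q[:,:2]-C)@u,(q[:,:2]-C)@v,q[:,2]]
    for sg in(1,-1):
        s=a[(sg*a[:,1]>.03)]
        for z in np.arange(.13,.25,.01):
            t=s[abs(s[:,2]-z)<.005]
            if len(t): print(n,sg,z.round(2),len(t),t.min(0)[:2].round(3),t.max(0)[:2].round(3))
w=cloud('wrist')[0];cv2.imwrite('pics/w4.png',w)
E
```

```text
t 9.15 own -0.0007 -0.0001 z 0.1133 yaw 21.17 tilt [-0.001 -0.001 -1.   ] F [ 0.2 -0.9  0.2] grip 0.4928544282239116 0.0
-0.06 190 [0.0818 0.0827 0.0836]
-0.05 912 [0.0758 0.0828 0.0837]
-0.04 1028 [0.0821 0.0829 0.0837]
-0.03 964 [0.0821 0.0829 0.0838]
-0.02 942 [0.0821 0.0829 0.0837]
-0.01 922 [0.082  0.0829 0.0837]
0.0 862 [0.082  0.0829 0.0837]
0.01 852 [0.0821 0.0828 0.0836]
0.02 821 [0.082  0.0829 0.0836]
0.03 779 [0.0821 0.0829 0.0837]
0.04 755 [0.0821 0.0829 0.0836]
0.05 42 [0.0821 0.0826 0.083 ]
t 9.2 own -0.0006 -0.0001 z 0.1135 yaw 21.17 tilt [-0.001 -0.    -1.   ] F [ 1.   0.6 -0.3] grip 0.5354693584404677 0.0
scene 1 0.14 1 [0.008 0.03 ] [0.008 0.03 ]
scene 1 0.15 3 [0.009 0.031] [0.009 0.032]
scene 1 0.16 2 [0.008 0.03 ] [0.009 0.031]
scene 1 0.17 4 [0.008 0.03 ] [0.012 0.031]
scene 1 0.18 6 [0.009 0.031] [0.012 0.036]
scene 1 0.19 10 [-0.001  0.031] [0.012 0.036]
scene 1 0.2 12 [0.   0.03] [0.012 0.039]
scene 1 0.21 3 [-0.002  0.03 ] [0.011 0.037]
scene 1 0.22 25 [-0.001  0.03 ] [0.039 0.055]
scene 1 0.23 58 [-0.023  0.03 ] [0.039 0.065]
scene 1 0.24 68 [-0.022  0.03 ]
[... 1856 characters left out ...]
33]
wrist 1 0.22 2116 [-0.039  0.03 ] [-0.005  0.059]
wrist 1 0.23 4092 [-0.039  0.03 ] [-0.014  0.059]
wrist 1 0.24 11215 [-0.039  0.03 ] [-0.023  0.06 ]
wrist -1 0.14 17 [-0.012 -0.036] [-0.01 -0.03]
wrist -1 0.15 141 [-0.012 -0.037] [-0.01 -0.03]
wrist -1 0.16 172 [-0.012 -0.037] [-0.01 -0.03]
wrist -1 0.17 235 [-0.012 -0.038] [-0.009 -0.03 ]
wrist -1 0.18 348 [-0.012 -0.04 ] [-0.009 -0.03 ]
wrist -1 0.19 303 [-0.013 -0.04 ] [ 0.011 -0.03 ]
wrist -1 0.2 330 [-0.009 -0.033] [ 0.01  -0.032]
wrist -1 0.21 456 [-0.015 -0.034] [ 0.003 -0.032]
wrist -1 0.22 2302 [-0.039 -0.059] [-0.002 -0.031]
wrist -1 0.23 4489 [-0.04  -0.059] [-0.008 -0.03 ]
wrist -1 0.24 11491 [-0.039 -0.062] [-0.017 -0.031]
```

View pics/w4.png

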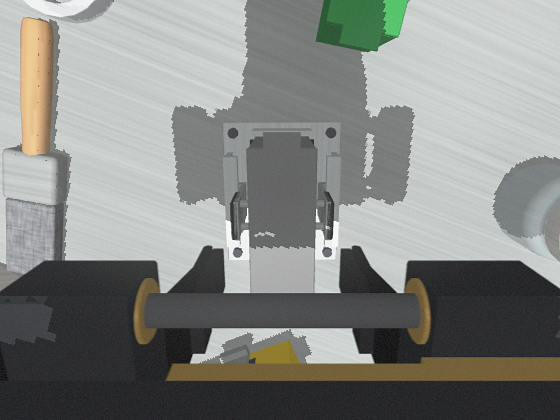

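The picture shows the lid flat shut from (283,140) to (283,245). The pads at (236,216) and (328,216) lie symmetrically about the tool's middle column 282, and the fingers are still opening. Measured tips are at about 0.141, body underside about 0.215, so the offset holds. I wait for full opening, then descend.

```bash
python3 -m handwheel '[[0.087,0,0,0,0,0,0],[0.087,0,0,0,0,0,0],[0.087,0,0,0,0,0,0],[0.087,0,0,0,0,0,0],[0.087,0,0,0,0,0,0],[0.087,0,0,0,0,0,0]]' | grep wid; python3 -m handwheel '[[0.087,0,0,0.012,0,0,0],[0.087,0,0,0.012,0,0,0],[0.087,0,0,0.012,0,0,0],[0.087,0,0,0.012,0,0,0],[0.087,0,0,0,0,0,0]]' >/dev/null; python3 own.py
```

```text
grip_width: 0.999
t 10.725 own -0.001 -0.0 z 0.0646 yaw 21.17 tilt [-0.002 -0.001 -1.   ] F [ 0.4 -0.2 -0.2] grip 0.9972787622330076 0.0
```

```bash
python3 -m handwheel '[[0.087,0,0,0.012,0,0,0],[0.087,0,0,0.012,0,0,0],[0.087,0,0,0.012,0,0,0],[0.087,0,0,0,0,0,0]]' >/dev/null; python3 own.py; python3 -m handwheel '[[0.087,0,0,0.008,0,0,0],[0.087,0,0,0.008,0,0,0],[0.087,0,0,0,0,0,0]]' >/dev/null; python3 own.py; python3 - <<'E'
from h import *
grab('side');im=cloud('side')[0]; grab('scene');b=cloud('scene')[0]
cv2.imwrite('pics/s5.png',np.hstack([cv2.resize(im[120:230,170:280],(400,400),interpolation=2),cv2.resize(b[150:250,320:420],(400,400),interpolation=2)]))
E
```

```text
t 11.225 own -0.0011 -0.0001 z 0.0287 yaw 21.17 tilt [-0.002 -0.001 -1.   ] F [ 0.3 -0.   0.1] grip 1.0021546366812502 0.0
t 11.6 own -0.0006 -0.0 z 0.0133 yaw 21.17 tilt [-0.001 -0.001 -1.   ] F [ 0.2 -0.2  0.9] grip 0.9959970758821749 0.0
```

View pics/s5.png

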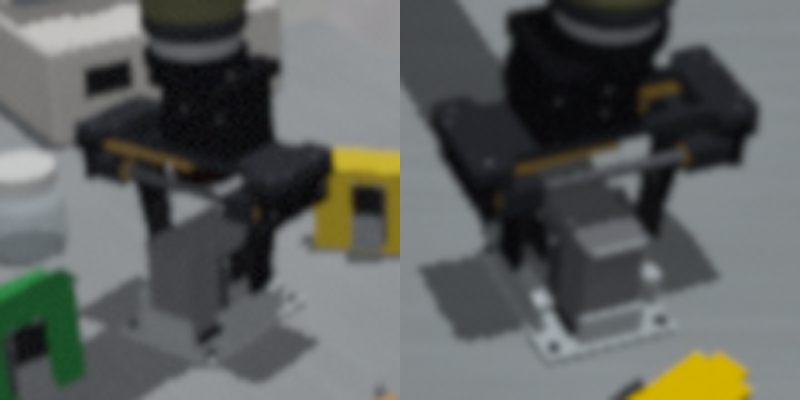

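Both fingers straddle the cassette beside the pads: left crop (258,270), right crop (515,250) and (650,220). They are just above the dock walls. I close with 28 N.

```bash
python3 -m handwheel '[[0.04,0,0,0,0,0,0],[0.04,0,0,0,0,0,0],[0.04,0,0,0,0,0,0],[0.04,0,0,0,0,0,0],[0.04,0,0,0,0,0,0],[0.04,0,0,0,0,0,0],[0.04,0,0,0,0,0,0],[0.04,0,0,0,0,0,0],[0.04,0,0,0,0,0,0],[0.04,0,0,0,0,0,0]]' 28 >/dev/null; python3 own.py
```

```text
t 12.95 own 0.0002 0.0001 z 0.0146 yaw 21.17 tilt [ 0.  0. -1.] F [-2.5 -0.2  6. ] grip 0.5779214275980665 28.00098180770874
```

Opening about 50 mm at 28 N, so both catches are in. Lift slowly, with 30 N.

```bash
python3 -m handwheel '[[0.04,0,0,-0.003,0,0,0],[0.04,0,0,-0.004,0,0,0],[0.04,0,0,-0.004,0,0,0],[0.04,0,0,-0.004,0,0,0],[0.04,0,0,0,0,0,0]]' 30 >/dev/null; python3 own.py;  python3 -m handwheel '[[0.04,0,0,-0.008,0,0,0],[0.04,0,0,-0.008,0,0,0],[0.04,0,0,-0.008,0,0,0],[0.04,0,0,0,0,0,0]]' >/dev/null; python3 own.py
```

```text
t 13.575 own 0.0004 0.0 z 0.0294 yaw 21.17 tilt [ 0.001  0.    -1.   ] F [-0.1  0.3 -4.4] grip 0.5684897657160108 29.999350011348724
t 14.075 own 0.0009 0.0001 z 0.0542 yaw 21.17 tilt [ 0.002  0.001 -1.   ] F [ 1.  -0.3 -2.9] grip 0.5731840044099606 29.99930888414383
```

```bash
python3 -m handwheel '[[0.04,0,0,-0.009,0,0,0],[0.04,0,0,-0.009,0,0,0],[0.04,0,0,-0.009,0,0,0],[0.04,0,0,-0.009,0,0,0],[0.04,0,0,-0.009,0,0,0],[0.04,0,0,-0.009,0,0,0],[0.04,0,0,-0.009,0,0,0],[0.04,0,0,-0.009,0,0,0],[0.04,0,0,-0.009,0,0,0],[0.04,0,0,-0.005,0,0,0],[0.04,0,0,0,0,0,0],[0.04,0,0,0,0,0,0]]' >/dev/null; python3 own.py; python3 - <<'E'
from h import *
grab('side');im,d,p=cloud('side'); grab('scene');b,db,pb=cloud('scene')
cv2.imwrite('pics/s6.png',np.hstack([cv2.resize(im[90:230,150:290],(400,400),interpolation=2),cv2.resize(b[120:250,310:440],(400,400),interpolation=2)]))
from own import C,u,v
q=p[d>0];a=np.c_[(q[:,:2]-C)@u,(q[:,:2]-C)@v,q[:,2]]
s=a[(abs(a[:,0])<.05)&(abs(a[:,1]+.02)<.012)&(a[:,2]>.06)&(a[:,2]<.25)];print('side face z',s[:,2].min(),len(s))
for x in(-.04,-.03,.03,.04):
  t=s[abs(s[:,0]-x)<.006]; print(x,np.sort(t[:,2])[[0,3,-1]] if len(t)>4 else 0)
E
```

```text
t 15.575 own -0.0002 0.0 z 0.1387 yaw 21.18 tilt [-0.001 -0.    -1.   ] F [ 0.9 -0.8 -4.2] grip 0.5696209885104456 29.9992373585701
t 15.675 own -0.0003 -0.0 z 0.1386 yaw 21.17 tilt [-0.001 -0.    -1.   ] F [ 0.1 -0.7 -3.4] grip 0.5734062757010675 29.999164938926697
side face z 0.1262932985505357 673
-0.04 [0.12797997 0.12950197 0.24875466]
-0.03 [0.12796532 0.13179149 0.24949031]
0.03 [0.12881899 0.13139687 0.19406255]
0.04 [0.12759   0.1329812 0.1983181]
```

View pics/s6.png

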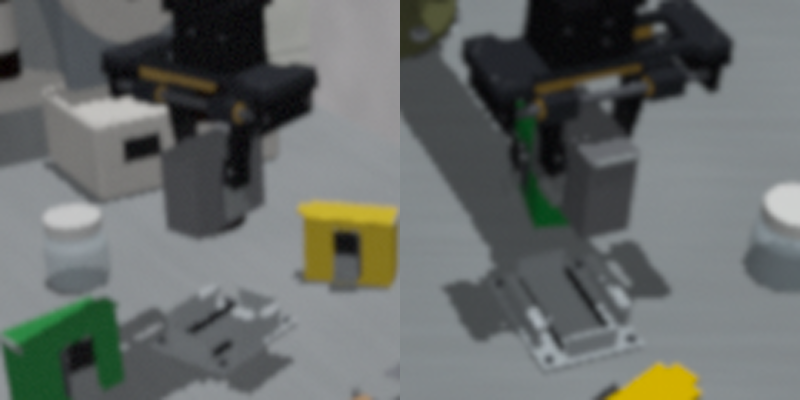

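The cassette hangs level in the fingers, left crop (210,185) and right crop (600,180). The lid is shut, the underside is about 0.127 m up and the dock below is empty.

```bash
python3 -m handwheel '[[0.04,0,0,0,0,0,0],[0.04,0,0,0,0,0,0],[0.04,0,0,0,0,0,0]]' | grep -E 'grip|pos'; python3 -c "
from bench import ctrl
print(ctrl.close_job())"
```

```text
position: [0.4949, 0.1949, 0.139]
grip_width: 0.571
grip_force: 30.0
the job is handed in; nothing more can be done
None
```

I shut the lid, pinched both catches in, lifted the cassette straight out and handed the job in with it held level and still, underside about 127 mm up at a 30 N grip; the hand-in gave no verdict.

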